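# Tilt the false floor out of the water bath

### The job

Take the perforated steel plate out of the emptied water bath and lay it to drain on the draining rack: flat, handle up, lengthwise along the rack and about in the middle of it. Its tail end is tucked under the heater guard, so ease it out handle end first, tilted, without forcing it against the bath, set it down gently and let go; leave the glassware and other things on the bench where they are.

Things in the scene. Friction and masses are not known exactly. Their poses are not given: they have to be found in the camera images.
- bath: The emptied water bath, fixed: a white box 240 mm long (x), 140 mm wide (y), 115 mm high, with a grey control box (30 mm long, 75 mm high) on its near (-x) end. Origin: centre of its underside, on the bench; +x points away from the robot, z up.
- tank_floor (a point): Centre of the floor of the bath's steel tank, 33 mm above the bench; axes as the bath. The tank is open at the top, 200 mm long (x -100 to +100 mm), 100 mm wide (y) and 82 mm deep (rim 115 mm above the bench), with upright walls 20 mm thick. The plate lies on this floor.
- guard_mount (a point): Middle of the tank's near (-x) wall, 20 mm above its floor; axes as the bath. From here a level steel heater guard, 4 mm thick, 98 mm wide, reaches over the floor, its underside at this height. It reaches 38 to 50 mm into the tank (differs each start, not measured; it sits stiffly). A strip on it stands 45 mm up, 2 to 18 mm from the wall. The plate's tail lies under the guard.
- handle (a point): Grip point on the loose plate's handle, with the plate's axes (x from tail to handle end, z up off the plate). The handle is a flat upright tab on the plate's top, 8 mm thick (x), 30 mm wide (y). The point is on its centre line, 66 mm above the plate's underside, 20 mm below the handle's top, 37.5 mm from the plate's centre and 55 mm from the handle end, which points away from the robot.
- plate_mid (a point): Centre of the loose perforated steel plate (the bath's false floor), half-way up its thickness, with the plate's axes. It is 185 mm long (x), 84 mm wide (y), 4 mm thick, 0.2 to 0.45 kg. It has 15 mm of play along the tank, 16 mm across: less than the guard's reach, so it comes out only tilted, handle end up.
- plate_tail (a point): Middle of the plate's tail edge (the -x end that lies under the guard), half-way up its thickness, 92.5 mm from the plate's centre, with the plate's axes.
- rack: The fixed draining rack: seven white slats 150 mm long (y) on two rails, together 250 mm long (x) and 150 mm wide, on a thin steel tray 270 by 170 mm. Origin: centre of its underside, on the bench; x along its length, pointing away from the robot, z up. The slats' flat tops lie 30 mm above the bench.
- beaker: Bystander: empty glass beaker, 64 mm across, 80 mm high. Origin: centre of its underside.
- jar: Bystander: white plastic jar with a black lid, 56 mm across, 75 mm high. Origin: centre of its underside.
- flask: Bystander: conical glass flask, 82 mm across, 120 mm high. Origin: centre of its underside.
- reagent: Bystander: amber glass bottle, 60 mm across, 140 mm high. Origin: centre of its underside.
- wash: Bystander: white plastic bottle with a red cap, 64 mm across, 160 mm high. Origin: centre of its underside.
- spatula: Bystander: lab spatula lying flat, 180 mm long. Origin on its underside.
- dish: Bystander: white porcelain dish, 90 mm across, 30 mm high. Origin: centre of its underside.
There are look-alikes about, which are no part of the job. What is shaped like the part that bears handle but black, blue or pink is not meant.

How it is judged:
On the way, in this order (a step that is already met when the one before it is completed fails the run):
1. the plate is tilted, handle end up by more than about 14 degrees, with its tail still down in the tank (angle between plate_mid's own z axis and vertical above 0.25 rad and z of handle in the frame of bath above 0.115 m and z of plate_tail in the frame of bath below 0.08 m and x of plate_tail in the frame of bath between -0.1 and 0.1 m and y of plate_tail in the frame of bath between -0.05 and 0.05 m), for 0.1 s.
2. the plate is clear of the bath: its tail is above the rim and nothing of it touches the bath (z of plate_tail in the frame of bath above 0.118 m and contact force between plate and bath below 0.1 N), for 0.1 s.
At the end, for the whole second after the job is handed in: The plate rests flat on the rack's slats (tilt under 0.06 rad), handle up, its centre within 30 mm of the rack's centre along and across, its length within 0.26 rad (15 degrees) of the rack's length either way round, let go and at rest (x of plate_mid in the frame of rack between -0.03 and 0.03 m and y of plate_mid in the frame of rack between -0.03 and 0.03 m and z of plate_mid in the frame of rack between 0.028 and 0.036 m and angle between plate_mid's own z axis and vertical below 0.06 rad and angle between the x axis of plate_mid and the x axis of rack, either way round below 0.26 rad and contact force between plate and the fingers below 0.1 N and linear speed of plate below 0.02 m/s and angular speed of plate below 0.1 rad/s); the robot touches nothing.
It fails at once if the plate is forced against the bath or its guard: more than 80 N (contact force between plate and bath above 80 N).
It fails at once if the plate is banged down on the rack: more than 120 N (contact force between plate and rack above 120 N).
It fails at once if a bystander is shifted by more than 30 mm (distance of any of beaker, jar, flask, reagent, wash, spatula, dish from where it was at the start of the episode above 0.03 m).
It also fails if it takes over 58 s, if anything falls off the work surface, if the arm or the gripper's body presses on something with over 40 N, if the wrist force passes 120 N, or if a joint passes its speed limit or range.

### The arm

A 6-joint arm with a two-finger parallel gripper is mounted at the origin on the work surface. World frame = base frame: x ahead of the robot, y to its left, z up, the work surface at z = 0. Lengths are in m, angles in rad, forces in N, time in s.
With the tool pointing down it reaches from about 0.3 to 0.75 m from the base axis. Payload 8.5 kg.
Tool frame: the origin (TCP) lies on the centre line of the jaws, within the pads' length; the fingertips stand 17 mm ahead of it and the grasp point (between the pads) lies 2 mm behind it (tcp_to_tips is the distance from the TCP to the fingertips, in m); z points along the fingers, x is the direction in which the jaws open and shut, and the axes are right-handed (so a half turn about z gives the same grasp; the last joint's range is limited). The gripper opens to 88 mm and grips with 3 to 60 N. Pads are 18 mm wide; open, the fingers measure 123 mm over their backs; the gripper's body (75 mm by 187 mm) begins 45 mm behind the grasp point.
Start: joints at [1.055, 0.381, 1.297, -0, 1.464, -0.215], TCP at [0.163, 0.525, 0.256] pointing down, gripper open.
Joint ranges: [-3.11, 3.11], [-0.89, 2.33], [0.22, 2.48], [-1.42, 4.56], [0.17, 2.85], [-2.88, 2.88]. Speed limits (rad/s): [2.39, 2.39, 3.14, 3.14, 3.14, 3.14].

### API

Orientations are given as a unit quaternion [x, y, z, w].
In Python, from cell import * gives the robot as it stands.
- The arm moves only by the tool jog_arm, never from a script. Its argument "moves" is a list of rows, each a list of 4 numbers: the shift along the tool's x, y, z in mm, then the turn about the tool's z in degrees. In form: [[tx, ty, tz, yaw], ...]. A call has 1 to 20 rows; each row shifts and turns the commanded pose from where the row before left it, along the tool's axes as they then stand; what a row does not reach is not made up. A row lasts 1/12 s, in which the tool goes at most 41.7 mm and 7.16 degrees, less where a joint would pass 70% of its speed; a pose out of reach is approached as far as the arm can. A call is refused whole if a number of a shift passes 41.7 or a number of a turn 7.16, either way. A call with a gripper value outside its range is refused whole. "jaw" is the closure in counts, from 0 (fully open) to 255 (shut), set as the call begins (left out, the last holds). The fingers move at their own pace and stop on an object; "newtons" is the grip in N (left out, the last holds). Time passes only in rows, so rows that do not move let the fingers close. It gives the time, the measured TCP pose, the force and the opening at its end, in the units of the state.
- get_state(): the state, without advancing time (a new reading comes with each control period).
- get_image(name): name is "side" or "top"; returns the picture (420x560x3 uint8, red, green, blue); there is no depth.
- camera_info(name): a dict with "fovy" (degrees; the focal length in pixels is half the picture's height over the tangent of half this angle, whatever the lens; pixels are square), "cx", "cy" (the principal point, pixels), "eye" and "rotation" of the camera in the world. Camera axes: x right, y down, z forward; pixel columns grow to the right and rows downward; lengths in m; the calibration is good to about 2 mm. A picture is of the moment at which its call begins. camera_info takes no time and is no camera call.
- finish_job(): hands the job in, once; it reports no verdict.
Trained networks look in the newest picture that a camera, given by its name, has taken for a name from the list of things; names that differ only in an ending like _2 or _b are one class to them, and where a whole thing is asked for, a point or a joint stands for the part that bears it (a point fixed in the world has none). Each returns a list of dicts, best first, with "conf" (0 to 1); they miss things now and then, are a little off and sometimes report something else, mostly with a low value. They report only what shows in the picture. A call takes as long as a camera call. They do not tell look-alikes from the thing itself.
- search_frame(label, camera): "centre" ([column, row] in pixels, amid what is visible of it).
- regions_of(label, camera): "mask" (420x560 bool, what is visible of it) and "centre" ([column, row] in pixels, amid what is visible of it).
The state is a dict: "time": time; "joint_positions": joint angles; "joint_vel": joint speeds; "joint_torque": joint torques, N m; "tcp_pos": TCP position; "ee_rot": TCP orientation; "ft_force": force on the tool from outside, world axes, zero at the start; "ft_torque": the same for the moment, N m; "width": finger opening in m.
Only numpy, scipy, OpenCV 4.12 (cv2) and the standard library are available. Lean on these libraries where they do the work, as an engineer would, in place of code of your own. Each camera call takes 0.05 s, during which the arm holds its last target.

## Working session

There is one attempt and no reset: what is moved stays moved. The work goes in short steps, Python scripts to look and compute and a tool call to move; the robot and the scene stay as the last step left them, time stands still between calls to the robot, and variables do not carry over. Pictures are saved under pics/ and viewed, and the job is handed in when it is done.

Besides the shell and the picture viewer there is one more tool, called after "Emit:" by a JSON object that holds its "api" and its "payload", one argument or row to a line. jog_arm: Moves the arm, as the interface text tells. Its arguments: {"type":"object","properties":{"moves":{"type":"array"},"jaw":{"type":"number"},"newtons":{"type":"number"}},"required":["moves"]}

```bash
mkdir -p pics; ls; python3 - <<'E'
from cell import *
import cv2
print(get_state())
for n in("side","top"):
    im=get_image(n); cv2.imwrite(f"pics/{n}0.png",im[:,:,::-1]); print(n,camera_info(n))
E
```

```text
pics
{'time': 0.0, 'joint_positions': array([ 1.05472164e+00,  3.81187797e-01,  1.29824742e+00, -1.32697860e-05,
        1.46358603e+00, -2.15309992e-01]), 'joint_vel': array([-0.00010465, -0.00133409,  0.00011338,  0.00116802, -0.00011403,
        0.00093857]), 'joint_torque': array([ 1.41091692e-03, -4.37921369e+01, -2.24562585e+01,  7.14080734e-02,
        3.51756800e-02, -1.58101384e-04]), 'tcp_pos': array([0.16282097, 0.52508285, 0.25514665]), 'ee_rot': array([ 8.05061687e-01,  5.93190669e-01, -6.49611606e-04,  2.97092727e-04]), 'ft_force': array([ 0.30114181, -0.37846107,  0.43177619]), 'ft_torque': array([ 0.0600714 , -0.01436863,  0.01526938]), 'width': 0.08815633018213319}
side {'fovy': 44.7522842611109, 'cx': 276.8037875140604, 'cy': 213.21109675385344, 'eye': array([-0.10519219, -0.67542466,  1.14995244]), 'rotation': array([ 0.88727597, -0.281698  ,  0.11730875, -0.34587026])}
top {'fovy': 47.43083533949171, 'cx': 280.98582125514633, 'cy': 214.94592598106018, 'eye': array([0.36675246, 0.10077944, 1.74187299]), 'rotation': array([ 0.71493983, -0.69788239,  0.03109166, -0.02923212])}
```

View pics/side0.png

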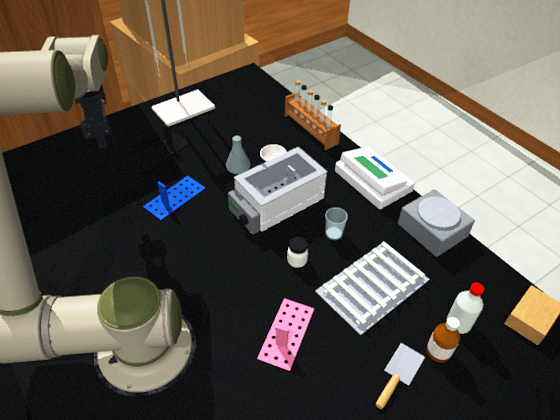

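View pics/top0.png

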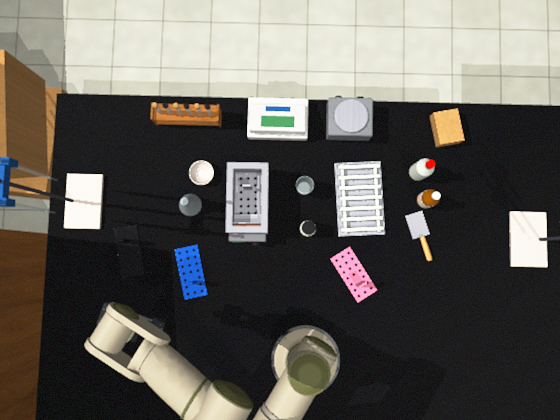

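```bash
cat > h.py <<'E'
from cell import *
import numpy as np, cv2
from scipy.spatial.transform import Rotation as R
def cam(n):
    c=camera_info(n); f=210/np.tan(np.radians(c['fovy']/2)); return c,f,R.from_quat(c['rotation']).as_matrix()
def px2w(n,uv,z):
    c,f,M=cam(n); d=M@np.array([(uv[0]-c['cx'])/f,(uv[1]-c['cy'])/f,1]); e=np.array(c['eye']); return e+d*(z-e[2])/d[2]
def w2px(n,P):
    c,f,M=cam(n); q=M.T@(np.array(P)-c['eye']); return np.array([c['cx']+f*q[0]/q[2],c['cy']+f*q[1]/q[2]])
def crop(im,x0,y0,x1,y1,s,name):
    cv2.imwrite(name,cv2.resize(im[y0:y1,x0:x1,::-1],None,fx=s,fy=s,interpolation=cv2.INTER_CUBIC))
E
python3 - <<'E'
from h import *
im=cv2.imread('pics/top0.png')[:,:,::-1]; crop(im,210,150,310,250,6,'pics/t0c.png'); crop(im,320,150,400,250,6,'pics/t0r.png')
im=cv2.imread('pics/side0.png')[:,:,::-1]; crop(im,220,130,350,250,5,'pics/s0c.png')
for l in('bath','rack','handle','beaker','jar','flask','reagent','wash','dish','spatula'):
    for n in('top','side'):
        r=search_frame(l,n)
        print(l,n,[(np.round(a['centre'],1).tolist(),round(a['conf'],2),px2w(n,a['centre'],.1 if l=='handle' else .05).round(3)[:2]) for a in r[:3]])
E
```

```text
bath top [([245.2, 213.0], 0.94, array([0.515, 0.225])), ([421.3, 227.9], 0.44, array([ 0.478, -0.401]))]
bath side [([272.1, 190.2], 0.63, array([0.544, 0.233]))]
rack top [([361.5, 197.3], 0.89, array([ 0.582, -0.187])), ([246.9, 192.5], 0.62, array([0.589, 0.221]))]
rack side [([370.4, 285.2], 0.67, array([ 0.551, -0.202])), ([268.3, 153.0], 0.57, array([0.634, 0.383])), ([335.8, 223.4], 0.26, array([0.616, 0.016]))]
handle top [([352.5, 275.7], 0.96, array([ 0.305, -0.151])), ([246.6, 194.9], 0.88, array([0.574, 0.219])), ([128.4, 249.8], 0.88, array([0.375, 0.617]))]
handle side [([157.8, 152.5], 0.75, array([0.316, 0.534])), ([175.5, 196.0], 0.74, array([0.271, 0.331])), ([285.2, 335.8], 0.62, array([ 0.265, -0.215]))]
beaker top [([304.3, 183.2], 0.6, array([0.627, 0.018]))]
beaker side [([335.4, 223.3], 0.65, array([0.616, 0.017]))]
jar top [([305.9, 228.5], 0.56, array([0.465, 0.009]))]
jar side [([297.6, 252.7], 0.8, array([ 0.46 , -0.007]))]
flask top [([188.8, 202.9], 0.73, array([0.547, 0.427])), ([305.5, 227.3], 0.5, array([0.47, 0.01]))]
flask side [([235.6, 157.8], 0.6, array([0.532, 0.424])), ([286.6, 179.8], 0.52, array([0.608, 0.245]))]
reagent top [([428.7, 200.1], 0.88, array([ 0.577, -0.427])), ([244.6, 214.7], 0.41, array([0.509, 0.227]))]
reagent side [([442.8, 339.8], 0.78, array([ 0.586, -0.419]))]
wash top [([422.6, 168.5], 0.63, array([ 0.691, -0.406])), ([245.3, 213.5], 0.59, array([0.514, 0.225]))]
wash side [([467.5, 307.3], 0.57, array([ 0.707, -0.393])), ([335.3, 225.5], 0.56, array([0.61 , 0.011]))]
dish top [([198.9, 171.3], 0.88, array([0.661, 0.395])), ([425.3, 199.9], 0.47, array([ 0.578, -0.415]))]
dish side [([268.7, 151.9], 0.83, array([0.638, 0.387]))]
spatula top [([420.0, 227.2], 0.6, array([ 0.48 , -0.396])), ([199.2, 173.9], 0.51, array([0.652, 0.394]))]
spatula side [([398.9, 367.0], 0.81, array([ 0.45 , -0.408])), ([441.8, 343.0], 0.44, array([ 0.577, -0.424]))]
```

View pics/t0c.png

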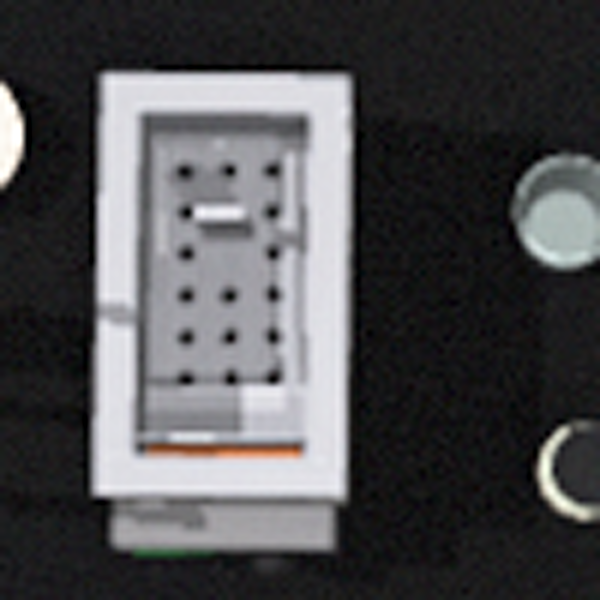

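View pics/t0r.png

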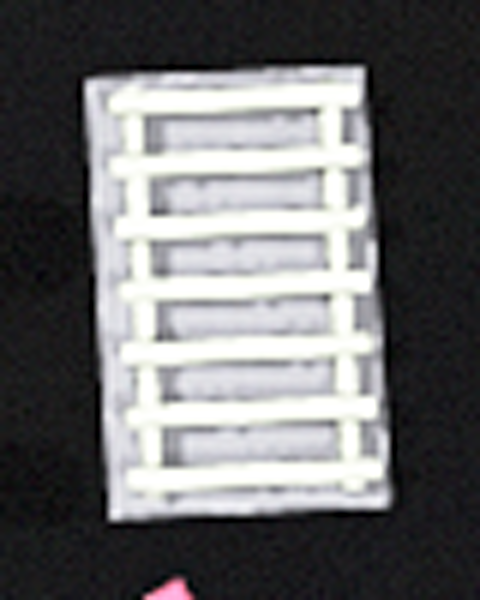

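View pics/s0c.png

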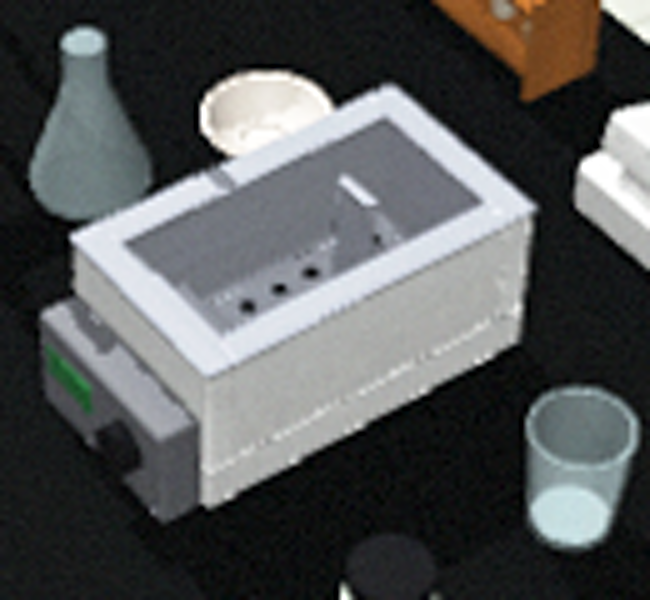

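```bash
python3 - <<'E'
from h import *
T=lambda u,v,x0=210:((u+.5)/6-.5+x0,(v+.5)/6-.5+150)
P=[px2w('top',T(*c),.115) for c in[(98,72),(352,72),(350,498),(93,496)]]
P=np.array(P);print(P.round(4),P.mean(0).round(4))
for a,b in((0,1),(1,2),(2,3),(3,0)): d=P[b]-P[a]; print(np.linalg.norm(d[:2]).round(4),np.degrees(np.arctan2(d[1],d[0])).round(2))
h=[px2w('top',T(*c),.119) for c in[(193,213),(246,213),(219,204),(219,222)]];print(np.array(h).round(4))
t=np.array([px2w('top',T(*c),.037) for c in[(180,178-8),(272,170),(186,378),(274,378)]]);print('holes',t.round(4))
# rack outer tray corners z~.003?, slat ends z=.03
r=np.array([px2w('top',T(*c,320),.03) for c in[(109,102),(362,92),(382,472),(128,482)]]);print('rack',r.round(4),r.mean(0).round(4))
for a,b in((0,1),(1,2),(2,3),(3,0)): d=r[b]-r[a]; print(np.linalg.norm(d[:2]).round(4),np.degrees(np.arctan2(d[1],d[0])).round(2))
# side check
S=lambda u,v:((u+.5)/5-.5+220,(v+.5)/5-.5+130)
q=np.array([px2w('side',S(*c),.115) for c in[(72,236),(390,84),(537,210),(207,376)]]);print('side rim',q.round(4),q.mean(0).round(4))
q=np.array([px2w('side',S(*c),.119) for c in[(358,190)]]);print('side handle',q.round(4))
print(R.from_quat(get_state()['ee_rot']).as_matrix().round(3))
E
```

```text
[[0.6859 0.2924 0.115 ]
 [0.6895 0.1465 0.115 ]
 [0.4446 0.1412 0.115 ]
 [0.4422 0.287  0.115 ]] [0.5656 0.2168 0.115 ]
0.1459 -88.58
0.2449 -178.76
0.1458 90.94
0.2437 1.27
[[0.605  0.235  0.119 ]
 [0.6057 0.2047 0.119 ]
 [0.6105 0.2203 0.119 ]
 [0.6001 0.22   0.119 ]]
holes [[0.6428 0.2503 0.037 ]
 [0.6442 0.1951 0.037 ]
 [0.5176 0.2428 0.037 ]
 [0.5189 0.1904 0.037 ]]
rack [[ 0.6942 -0.1036  0.03  ]
 [ 0.7041 -0.2565  0.03  ]
 [ 0.4743 -0.27    0.03  ]
 [ 0.4646 -0.1181  0.03  ]] [ 0.5843 -0.1871  0.03  ]
0.1533 -86.3
0.2303 -176.66
0.1522 93.64
0.2301 3.62
side rim [[0.4451 0.2895 0.115 ]
 [0.6844 0.2939 0.115 ]
 [0.6862 0.1502 0.115 ]
 [0.446  0.1492 0.115 ]] [0.5654 0.2207 0.115 ]
side handle [[0.6057 0.2221 0.119 ]]
[[ 0.296  0.955 -0.   ]
 [ 0.955 -0.296 -0.   ]
 [-0.    -0.    -1.   ]]
```

Emit:
{"api": "jog_arm", "payload": {
  "moves": [
    [0,0,0,-6.2],
    [0,0,0,-6.2],
    [0,0,0,-6.2],
    [0,0,0,0]
  ],
  "jaw": 120,
  "newtons": 15
}}

```text
time: 1.43
tcp_pos: [0.1629, 0.5253, 0.2557]
ee_rot: [0.697, 0.717, -0.0, 0.0]
ft_force: [0.6, -0.2, 0.5]
width: 0.0635
```

```bash
cat >> h.py <<'E'
def rel(p,rz=None):
    s=get_state(); M=R.from_quat(s['ee_rot']).as_matrix(); d=(M.T@(np.array(p)-s['tcp_pos'])*1000).round(1)
    print('t',round(s['time'],2),'tcp',s['tcp_pos'].round(4),'xang',np.degrees(np.arctan2(M[1,0],M[0,0])).round(2),'w',s['width'].round(4),'F',s['ft_force'].round(2),'T',s['ft_torque'].round(2),'move',d)
E
python3 -c "
from h import *
rel([.606,.2205,.255])"
```

```text
Traceback (most recent call last):
  File "h.py", line 14, in rel
    print('t',round(s['time'],2),'tcp',s['tcp_pos'].round(4),'xang',np.degrees(np.arctan2(M[1,0],M[0,0])).round(2),'w',s['width'].round(4),'F',s['ft_force'].round(2),'T',s['ft_torque'].round(2),'move',d)
                                                                                                                       ^^^^^^^^^^^^^^^^
AttributeError: 'float' object has no attribute 'round'
```

```bash
sed -i "s/s\['width'\].round(4)/round(s['width'],4)/" h.py
python3 -c "
from h import *
rel([.606,.2205,.255])"
```

```text
t 1.43 tcp [0.1629 0.5253 0.2557] xang 91.58 w 0.0635 F [ 0.62 -0.2   0.47] T [ 0.05  0.02 -0.04] move [-316.9  434.5    0.7]
```

Emit:
{"api": "jog_arm", "payload": {
  "moves": [
    [-20,27,0,0],
    [-20,27,0,0],
    [-20,27,0,0],
    [-20,27,0,0],
    [-20,27,0,0],
    [-20,27,0,0],
    [-20,27,0,0],
    [-20,27,0,0],
    [-20,27,0,0],
    [-20,27,0,0],
    [-20,27,0,0],
    [-20,27,0,0],
    [-20,27,0,0],
    [-20,27,0,0],
    [-20,27,0,0],
    [-17,29.5,0,0],
    [0,0,0,0],
    [0,0,0,0]
  ],
  "jaw": 135
}}

```text
time: 2.93
tcp_pos: [0.6058, 0.2177, 0.2549]
ee_rot: [0.7, 0.714, -0.0, -0.0]
ft_force: [0.0, -0.3, -0.1]
width: 0.0419
```

```bash
python3 -c "
from h import *
rel([.606,.2205,.255])
im=get_image('top');crop(im,190,130,310,250,5,'pics/t1.png')
im=get_image('side');crop(im,200,70,350,230,3.7,'pics/s1.png')"
```

```text
t 2.93 tcp [0.6058 0.2177 0.2549] xang 91.08 w 0.0419 F [ 0.03 -0.33 -0.13] T [ 0.03  0.   -0.  ] move [ 2.8  0.3 -0.1]
```

View pics/s1.png

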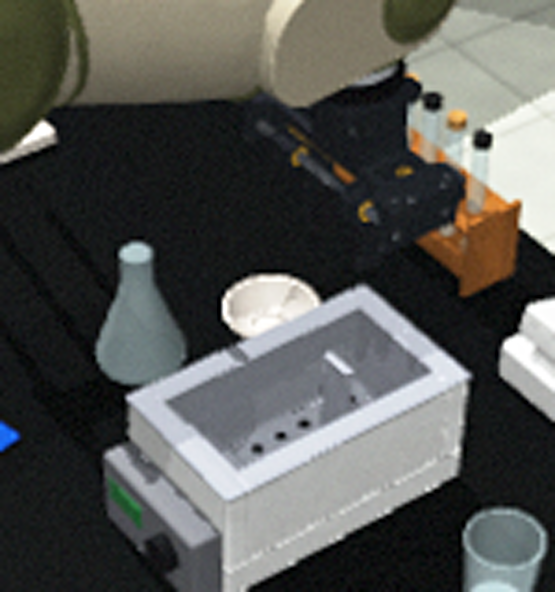

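View pics/t1.png

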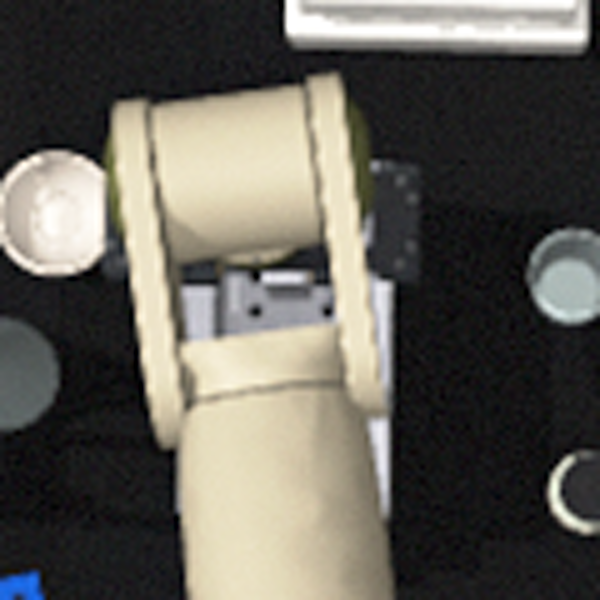

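Emit:
{"api": "jog_arm", "payload": {
  "moves": [
    [2.5,0,0,0],
    [0,0,25,0],
    [0,0,25,0],
    [0,0,25,0],
    [0,0,25,0],
    [0,0,15,0],
    [0,0,0,0],
    [0,0,0,0]
  ]
}}

```text
time: 3.7
tcp_pos: [0.6042, 0.2221, 0.1411]
ee_rot: [0.698, 0.716, -0.0, -0.0]
ft_force: [0.2, -0.6, 0.3]
width: 0.0414
```

```bash
python3 -c "
from h import *
rel([.606,.2205,.099])
im=get_image('side');crop(im,220,90,350,230,4.2,'pics/s2.png')"
```

```text
t 3.7 tcp [0.6042 0.2221 0.1411] xang 91.4 w 0.0414 F [ 0.18 -0.59  0.3 ] T [ 0.06 -0.02 -0.04] move [-1.6  1.7 42.1]
```

View pics/s2.png

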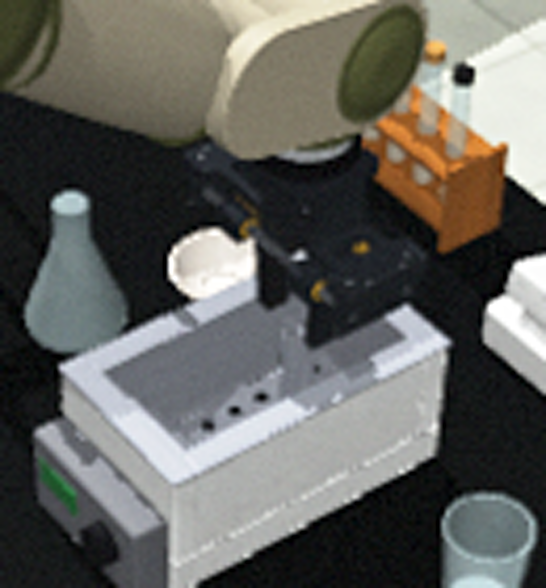

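Emit:
{"api": "jog_arm", "payload": {
  "moves": [
    [-1,1.5,14,0],
    [0,0,14,0],
    [0,0,14,0],
    [0,0,0,0],
    [0,0,0,0]
  ]
}}

```text
time: 4.17
tcp_pos: [0.6066, 0.2206, 0.1]
ee_rot: [0.699, 0.716, 0.0, 0.0]
ft_force: [0.1, -0.9, -0.2]
width: 0.0415
```

Emit:
{"api": "jog_arm", "payload": {
  "moves": [
    [0,0,0,0],
    [0,0,0,0],
    [0,0,0,0],
    [0,0,0,0],
    [0,0,0,0]
  ],
  "jaw": 255,
  "newtons": 12
}}

```text
time: 4.58
tcp_pos: [0.6069, 0.2205, 0.1004]
ee_rot: [0.699, 0.716, 0.001, 0.001]
ft_force: [-0.6, 0.4, 5.9]
width: 0.0297
```

```bash
python3 -c "
from h import *
rel([.606,.2205,.099])
im=get_image('side');crop(im,220,90,350,230,4.2,'pics/s3.png')"
```

```text
t 4.58 tcp [0.6069 0.2205 0.1004] xang 91.37 w 0.0297 F [-0.63  0.42  5.87] T [0.08 0.12 0.01] move [ 0.  -0.9  1.4]
```

View pics/s3.png

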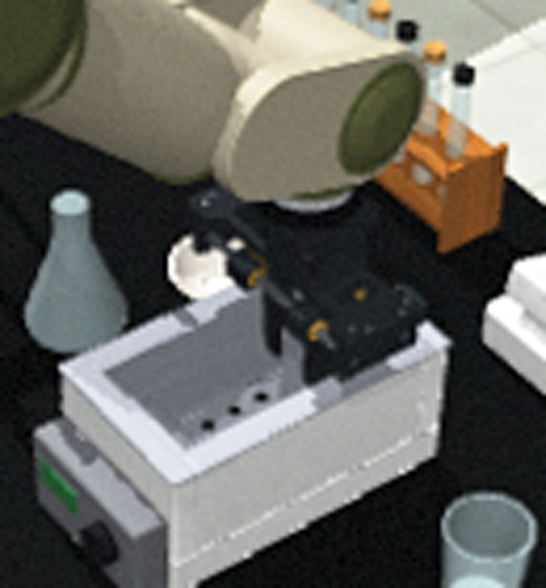

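Emit:
{"api": "jog_arm", "payload": {
  "moves": [
    [0,-1,-3,0],
    [0,-1.5,-3,0],
    [0,-1.5,-3,0],
    [0,-1.5,-3,0],
    [0,-2,-3,0],
    [0,-2,-3,0],
    [0,-1.5,-3,0],
    [0,0,0,0]
  ]
}}

```text
time: 5.3
tcp_pos: [0.5952, 0.2201, 0.1204]
ee_rot: [0.699, 0.716, 0.0, 0.0]
ft_force: [0.5, 0.4, -2.3]
width: 0.0294
```

```bash
python3 -c "
from h import *
rel([.606,.2205,.099])
im=get_image('side');crop(im,220,90,350,230,4.2,'pics/s4.png')"
```

```text
t 5.3 tcp [0.5952 0.2201 0.1204] xang 91.37 w 0.0294 F [ 0.52  0.4  -2.25] T [-0.03 -0.03 -0.03] move [ 0.2 10.8 21.4]
```

View pics/s4.png

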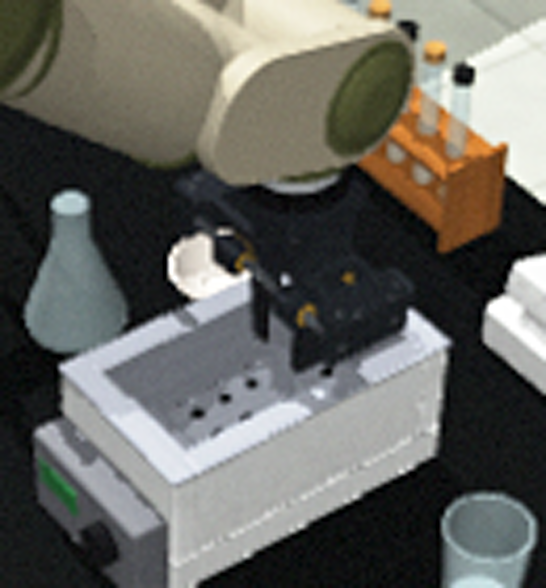

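Emit:
{"api": "jog_arm", "payload": {
  "moves": [
    [0,-2,-3,0],
    [0,-2,-3,0],
    [0,-2,-3,0],
    [0,-2,-3,0],
    [0,-2.5,-3,0],
    [0,-2.5,-4,0],
    [0,0,0,0],
    [0,0,0,0]
  ]
}}

```text
time: 6.02
tcp_pos: [0.5824, 0.2198, 0.1392]
ee_rot: [0.699, 0.716, 0.0, 0.0]
ft_force: [-0.4, 0.3, -2.1]
width: 0.0301
```

```bash
python3 -c "
from h import *
rel([.606,.2205,.099])
im=get_image('side');crop(im,220,90,350,230,4.2,'pics/s5.png')"
```

```text
t 6.02 tcp [0.5824 0.2198 0.1392] xang 91.37 w 0.0301 F [-0.45  0.32 -2.07] T [ 0.02 -0.02 -0.02] move [ 0.2 23.5 40.3]
```

View pics/s5.png

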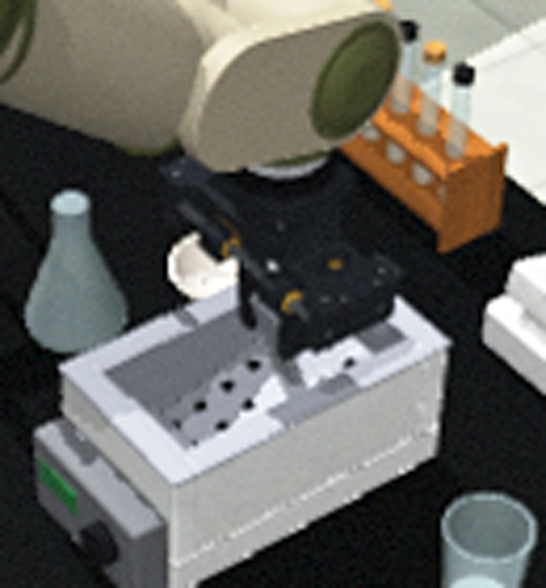

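Emit:
{"api": "jog_arm", "payload": {
  "moves": [
    [0,-1,-3,0],
    [0,-1,-3,0],
    [0,-1,-3,0],
    [0,-1,-4,0],
    [0,0,0,0],
    [0,0,0,0]
  ]
}}

```text
time: 6.57
tcp_pos: [0.5786, 0.2196, 0.1523]
ee_rot: [0.699, 0.715, 0.0, 0.0]
ft_force: [0.3, -0.6, -3.3]
width: 0.0301
```

```bash
python3 -c "
from h import *
rel([.606,.2205,.099])
im=get_image('side');crop(im,220,90,350,230,4.2,'pics/s6.png')"
```

```text
t 6.57 tcp [0.5786 0.2196 0.1523] xang 91.36 w 0.0301 F [ 0.34 -0.56 -3.3 ] T [-0.01 -0.04 -0.01] move [ 0.2 27.4 53.3]
```

View pics/s6.png

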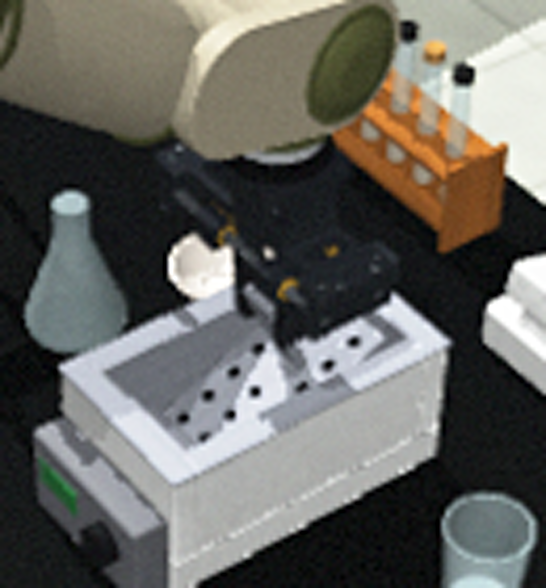

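Emit:
{"api": "jog_arm", "payload": {
  "moves": [
    [0,2,-2,0],
    [0,2,-2,0],
    [0,2,-1.5,0],
    [0,2,-1.5,0],
    [0,2,-1,0],
    [0,0,0,0]
  ]
}}

```text
time: 7.12
tcp_pos: [0.5889, 0.2198, 0.16]
ee_rot: [0.699, 0.715, 0.0, 0.0]
ft_force: [0.5, -0.2, -2.3]
width: 0.03
```

```bash
python3 -c "
from h import *
rel([.606,.2205,.099])
im=get_image('side');crop(im,220,90,350,230,4.2,'pics/s7.png')"
```

```text
t 7.12 tcp [0.5889 0.2198 0.16  ] xang 91.36 w 0.03 F [ 0.51 -0.17 -2.29] T [-0.02 -0.21 -0.02] move [ 0.3 17.1 61. ]
```

View pics/s7.png

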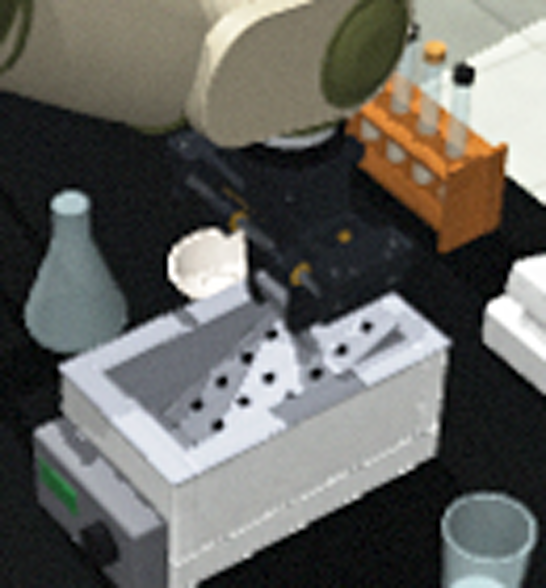

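```bash
cat > fit.py <<'E'
from h import *
from scipy.optimize import least_squares
A=[(196,404),(222,381),(247,357),(272,334)];B=[(218,425),(244,402),(268,378)];C=[(316,373),(341,350),(367,326)]
obj=[(-50+25*i,27.) for i in range(4)]+[(-50+25*i,0) for i in range(3)]+[(25+25*i,-27) for i in range(3)]
px=[((u+.5)/4.2-.5+220,(v+.5)/4.2-.5+90) for u,v in A+B+C]
g=get_state()['tcp_pos']+np.array([0,0,.002])
def model(p,ret=False):
    th,yaw,dx,dy,dz=p
    M=R.from_euler('ZY',[yaw,-th]).as_matrix()  # head up
    c=g+np.array([dx,dy,dz])-M@np.array([.0375,0,.064])
    if ret: return M,c
    return np.ravel([w2px('side',c+M@np.array([a/1000,b/1000,.002]))-q for (a,b),q in zip(obj,px)]+[np.array([dx,dy,dz])*150.])
s=least_squares(model,[.4,.03,0,0,0]); print(np.degrees(s.x[:2]).round(1),(s.x[2:]*1000).round(1),np.abs(s.fun).max())
M,c=model(s.x,True)
b=np.array([.565,.219,0]);Rb=R.from_euler('z',1.2,degrees=True).as_matrix()
for n,x in(('tail',-.0925),('head',.0925)): print(n,(Rb.T@(c+M@np.array([x,0,0])-b)*1000).round(1))
E
python3 fit.py
```

```text
Traceback (most recent call last):
  File "fit.py", line 13, in <module>
    s=least_squares(model,[.4,.03,0,0,0]); print(np.degrees(s.x[:2]).round(1),(s.x[2:]*1000).round(1),np.abs(s.fun).max())
  File "fit.py", line 12, in model
    return np.ravel([w2px('side',c+M@np.array([a/1000,b/1000,.002]))-q for (a,b),q in zip(obj,px)]+[np.array([dx,dy,dz])*150.])
           ~~~~~~~~^^^^^^^^^^^^^^^^^^^^^^^^^^^^^^^^^^^^^^^^^^^^^^^^^^^^^^^^^^^^^^^^^^^^^^^^^^^^^^^^^^^^^^^^^^^^^^^^^^^^^^^^^^^^
ValueError: setting an array element with a sequence. The requested array has an inhomogeneous shape after 1 dimensions. The detected shape was (11,) + inhomogeneous part.
```

```bash
sed -i 's/np.ravel(\[w2px/np.concatenate([w2px/' fit.py; python3 fit.py
```

```text
[25.1  2.3] [-4.2  0.6 -2.7] 0.623389458184761
tail [-70.9  -0.7  46.1]
head [ 96.5   2.4 124.6]
```

Emit:
{"api": "jog_arm", "payload": {
  "moves": [
    [0,3,0,0],
    [0,3,0,0],
    [0,3,-1,0],
    [0,3,-1,0],
    [0,3,-1,0],
    [0,3,-1,0],
    [0,0,0,0]
  ]
}}

```text
time: 7.75
tcp_pos: [0.607, 0.2202, 0.164]
ee_rot: [0.699, 0.715, 0.0, 0.0]
ft_force: [-0.2, 0.7, -1.3]
width: 0.0299
```

```bash
python3 -c "
from h import *
rel([.606,.2205,.099])
im=get_image('side');crop(im,220,90,350,230,4.2,'pics/s8.png')"
```

```text
t 7.75 tcp [0.607  0.2202 0.164 ] xang 91.36 w 0.0299 F [-0.23  0.72 -1.26] T [ 0.02  0.01 -0.  ] move [ 0.3 -1.1 65. ]
```

View pics/s8.png

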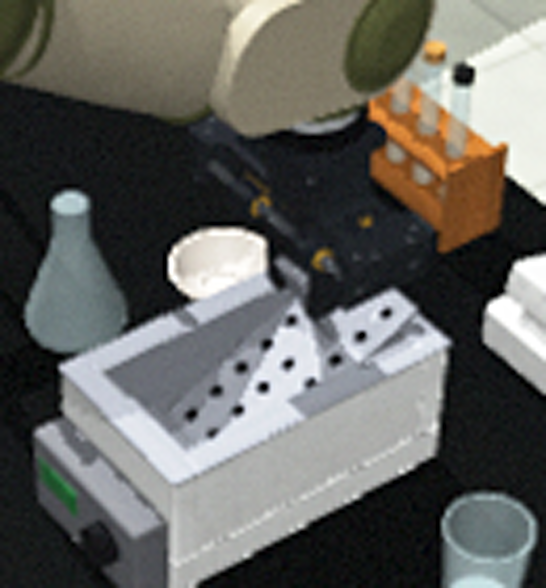

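```bash
python3 - <<'E'
s=open('fit.py').read().split('\n')
s[2]="A=[(191,414),(217,391),(241,367),(267,344),(291,320)];B=[(212,434),(237,411),(263,387),(288,364)];C=[(309,383),(335,359),(361,337),(386,313)]"
s[3]="obj=[(-75+25*i,27.) for i in range(5)]+[(-75+25*i,0) for i in range(4)]+[(25*i,-27) for i in range(4)]"
open('fit.py','w').write('\n'.join(s))
E
python3 fit.py
```

```text
[25.8  1.4] [-5.1  1.  -3.2] 0.7576771415242824
tail [-52.6   1.2  48.5]
head [114.    1.8 128.9]
```

Emit:
{"api": "jog_arm", "payload": {
  "moves": [
    [0,3,-1,0],
    [0,3,-1,0],
    [0,3,-2,0],
    [0,2,-3,0],
    [0,1,-5,0],
    [0,0,-5,0],
    [0,0,0,0]
  ]
}}

```text
time: 8.38
tcp_pos: [0.6188, 0.2206, 0.1822]
ee_rot: [0.699, 0.715, 0.001, 0.001]
ft_force: [0.2, -1.1, -2.5]
width: 0.0298
```

```bash
python3 -c "
from h import *
rel([.606,.2205,.099])
im=get_image('side');crop(im,220,90,350,230,4.2,'pics/s9.png')"
```

```text
t 8.38 tcp [0.6188 0.2206 0.1822] xang 91.37 w 0.0298 F [ 0.23 -1.06 -2.49] T [-0.02  0.01 -0.03] move [  0.1 -12.9  83.2]
```

View pics/s9.png

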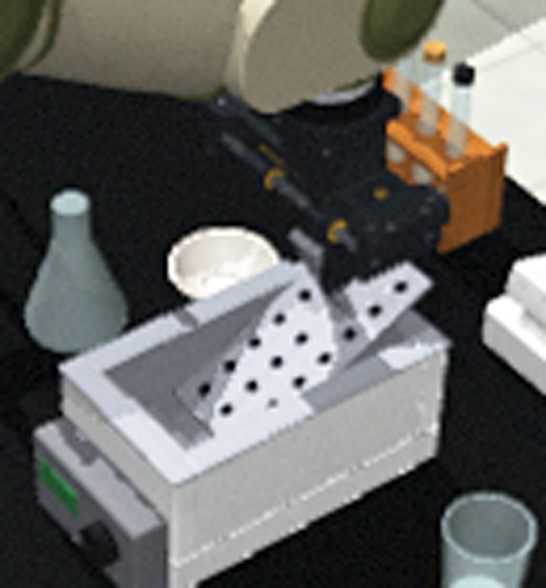

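Emit:
{"api": "jog_arm", "payload": {
  "moves": [
    [0,0,-8,0],
    [0,0,-12,0],
    [0,0,-12,0],
    [0,0,-12,0],
    [0,0,-12,0],
    [0,0,-12,0],
    [0,0,-12,0],
    [0,0,-12,0],
    [0,0,-8,0],
    [0,0,0,0],
    [0,0,0,0]
  ]
}}

```text
time: 9.35
tcp_pos: [0.6183, 0.2206, 0.2808]
ee_rot: [0.699, 0.715, 0.0, 0.0]
ft_force: [-0.8, 0.2, -2.1]
width: 0.0299
```

```bash
python3 -c "
from h import *
rel([.606,.2205,.099])
im=get_image('side');crop(im,200,50,350,230,3.3,'pics/s10.png')"
```

```text
t 9.35 tcp [0.6183 0.2206 0.2808] xang 91.37 w 0.0299 F [-0.79  0.2  -2.08] T [ 0.07  0.01 -0.01] move [  0.2 -12.3 181.8]
```

View pics/s10.png

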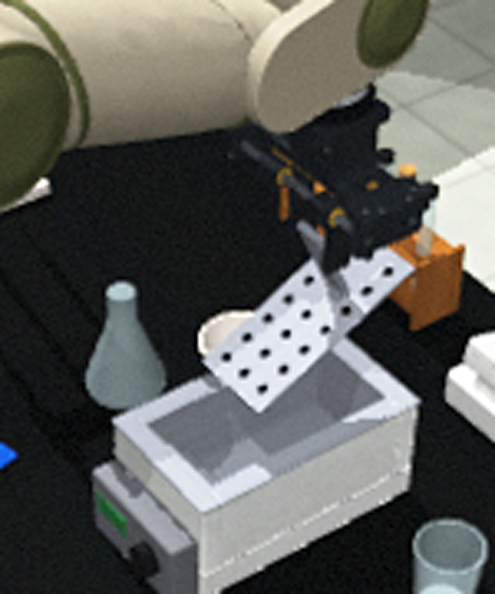

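```bash
python3 -c "
from h import *
rel([.579,-.187,.281])
rel([.579,.2205,.281])"
```

```text
t 9.4 tcp [0.6181 0.2205 0.2801] xang 91.36 w 0.0296 F [ 0.23  0.43 -2.25] T [ 0.03 -0.01 -0.01] move [-406.5  -48.8   -0.7]
t 9.4 tcp [0.6181 0.2205 0.2801] xang 91.36 w 0.0296 F [ 0.23  0.43 -2.25] T [ 0.03 -0.01 -0.01] move [  0.9 -39.1  -0.8]
```

Emit:
{"api": "jog_arm", "payload": {
  "moves": [
    [-10,-1,0,0],
    [-20,-2,0,0],
    [-24,-3,0,-0.5],
    [-24,-3,0,-0.5],
    [-24,-3,0,-0.5],
    [-24,-3,0,-0.5],
    [-24,-3,0,-0.2],
    [-24,-3,0,0],
    [-24,-3,0,0],
    [-24,-3,0,0],
    [-24,-3,0,0],
    [-24,-3,0,0],
    [-24,-3,0,0],
    [-24,-3,0,0],
    [-24,-3,0,0],
    [-24,-3,0,0],
    [-24,-3,0,0],
    [-16,-1,0,0],
    [0,0,0,0],
    [0,0,0,0]
  ]
}}

```text
time: 11.07
tcp_pos: [0.5907, -0.188, 0.2802]
ee_rot: [0.685, 0.728, -0.0, -0.001]
ft_force: [0.3, 0.3, -3.0]
width: 0.0299
```

```bash
python3 -c "
from h import *
rel([.579,-.187,.281])
im=get_image('side');crop(im,290,120,480,340,2.7,'pics/s11.png')
im=get_image('top');crop(im,290,130,430,270,4.2,'pics/t11.png')"
```

```text
t 11.07 tcp [ 0.5907 -0.188   0.2802] xang 93.49 w 0.0299 F [ 0.26  0.32 -2.99] T [-0.03 -0.03 -0.03] move [  1.7 -11.6  -0.8]
```

View pics/s11.png

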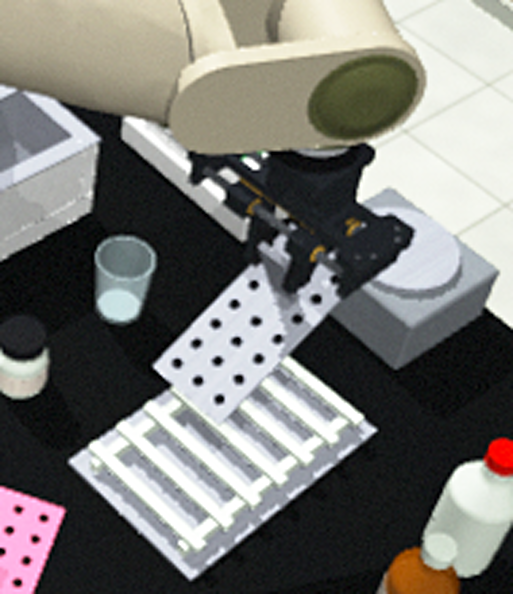

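View pics/t11.png

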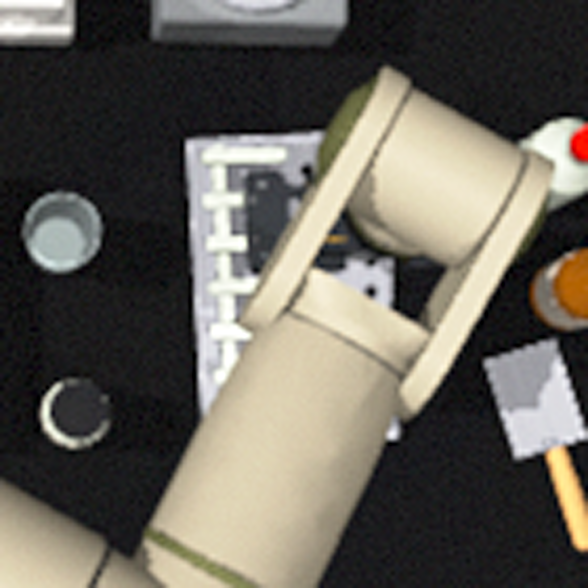

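```bash
sed -e '3s/.*/A=[(177,363),(196,343),(215,323),(234,303),(253,284)];B=[(198,380),(217,361),(237,341),(256,321)];C=[(219,399),(239,379),(259,359),(278,339),(297,319),(317,299),(336,279)]/' -e '4s/.*/obj=[(-75+25*i,27.) for i in range(5)]+[(-75+25*i,0) for i in range(4)]+[(-75+25*i,-27) for i in range(7)]/' -e 's/4.2-.5+220/2.7-.5+290/;s/4.2-.5+90/2.7-.5+120/' -e 's/b=np.array.*/b=np.array([.5843,-.1871,0]);Rb=R.from_euler("z",3.5,degrees=True).as_matrix()/' fit.py>fit2.py; echo "print('mid',Rb.T@(c-b)*1000)">>fit2.py; python3 fit2.py
```

```text
[25.   3.9] [-4.5 -0.3 -4.1] 0.6822911078975535
tail [-88.7  -0.7 165.6]
head [ 79.    0.5 243.8]
mid [-4.82785125e+00 -7.88878033e-02  2.04697641e+02]
```

Emit:
{"api": "jog_arm", "payload": {
  "moves": [
    [0,-4,5,0],
    [0,0,15,0],
    [0,0,15,0],
    [0,0,15,0],
    [0,0,15,0],
    [0,0,15,0],
    [0,0,15,0],
    [0,0,15,0],
    [0,0,8,0],
    [0,0,4,0],
    [0,0,0,0],
    [0,0,0,0]
  ]
}}

```text
time: 12.17
tcp_pos: [0.5872, -0.1875, 0.1594]
ee_rot: [0.685, 0.729, 0.0, 0.0]
ft_force: [-1.1, 0.6, -0.9]
width: 0.0299
```

```bash
python3 -c "
from h import *
rel([.579,-.187,.281])
im=get_image('side');crop(im,290,160,480,340,3,'pics/s12.png')"
```

```text
t 12.17 tcp [ 0.5872 -0.1875  0.1594] xang 93.59 w 0.0299 F [-1.05  0.56 -0.86] T [-0.   -0.03 -0.02] move [   1.    -8.1 -121.6]
```

View pics/s12.png

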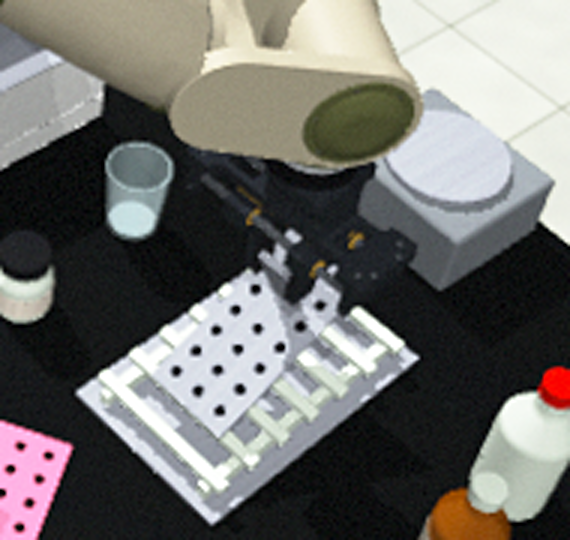

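Emit:
{"api": "jog_arm", "payload": {
  "moves": [
    [0,0,4,0],
    [0,0,4,0],
    [0,0,3,0],
    [0,3.5,3.5,0],
    [0,3.5,3.5,0],
    [0,3.5,3.5,0],
    [0,3.5,3.5,0],
    [0,3.5,3.5,0],
    [0,0,0,0]
  ]
}}

```text
time: 12.97
tcp_pos: [0.605, -0.1865, 0.1294]
ee_rot: [0.685, 0.729, -0.0, -0.0]
ft_force: [-0.2, 0.3, -0.0]
width: 0.0299
```

```bash
python3 -c "
from h import *
rel([.579,-.187,.281])
im=get_image('side');crop(im,290,160,480,340,3,'pics/s13.png')"
```

```text
t 12.97 tcp [ 0.605  -0.1865  0.1294] xang 93.59 w 0.0299 F [-0.17  0.35 -0.02] T [0.01 0.06 0.02] move [   1.2  -26.  -151.6]
```

View pics/s13.png

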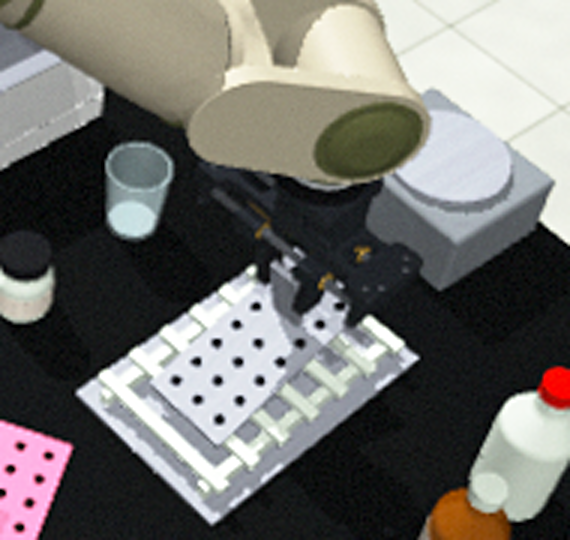

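Emit:
{"api": "jog_arm", "payload": {
  "moves": [
    [0,2.5,3,0],
    [0,2.5,3,0],
    [0,2.5,3.5,0],
    [0,2,3.5,0],
    [0,2,3.5,0],
    [0,2,3.5,0],
    [0,1.5,3,0],
    [0,1,3,0],
    [0,0,0,0]
  ]
}}

```text
time: 13.77
tcp_pos: [0.6204, -0.1855, 0.1035]
ee_rot: [0.685, 0.729, -0.0, -0.0]
ft_force: [0.2, 0.2, -1.5]
width: 0.03
```

```bash
python3 -c "
from h import *
rel([.6214,-.1847,.097])
im=get_image('side');crop(im,290,160,480,340,3,'pics/s14.png')"
```

```text
t 13.77 tcp [ 0.6204 -0.1855  0.1035] xang 93.57 w 0.03 F [ 0.21  0.17 -1.52] T [-0.   -0.02  0.02] move [0.8 1.  6.5]
```

View pics/s14.png

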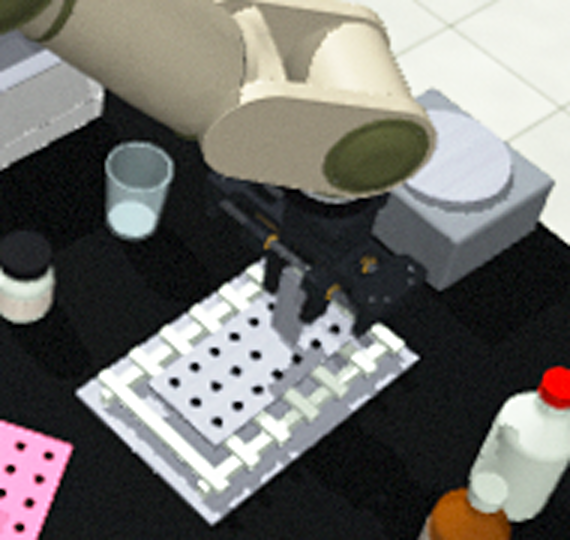

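Emit:
{"api": "jog_arm", "payload": {
  "moves": [
    [0,0.5,2,0],
    [0,0.5,2,0],
    [0,0,1.5,0],
    [0,0,0,0],
    [0,0,0,0]
  ]
}}

```text
time: 14.23
tcp_pos: [0.6213, -0.1855, 0.0986]
ee_rot: [0.685, 0.729, -0.0, -0.0]
ft_force: [1.0, -0.1, -1.0]
width: 0.0301
```

```bash
python3 -c "
from h import *
rel([.6214,-.1847,.097])
im=get_image('side');crop(im,300,200,450,340,4.2,'pics/s15.png')"
```

```text
t 14.23 tcp [ 0.6213 -0.1855  0.0986] xang 93.57 w 0.0301 F [ 0.96 -0.11 -0.95] T [-0.01 -0.    0.02] move [0.8 0.1 1.6]
```

View pics/s15.png

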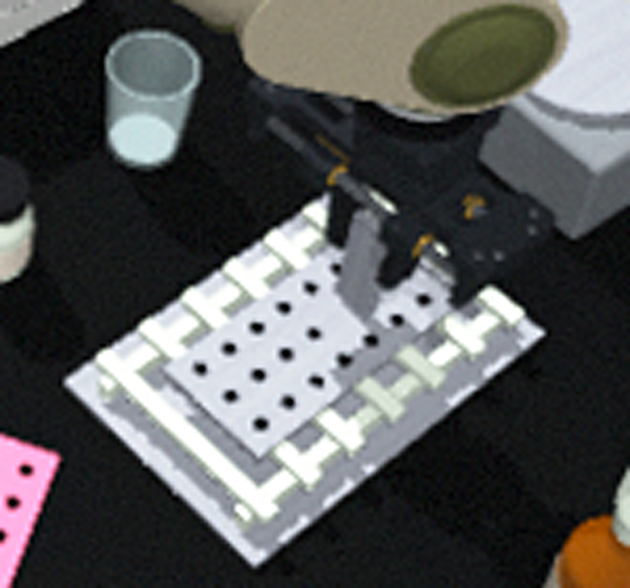

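Emit:
{"api": "jog_arm", "payload": {
  "moves": [
    [0,0,1,0],
    [0,0,1,0],
    [0,0,1,0],
    [0,0,0,0]
  ]
}}

```text
time: 14.62
tcp_pos: [0.6216, -0.1856, 0.098]
ee_rot: [0.685, 0.729, 0.0, 0.001]
ft_force: [-4.4, 2.4, 13.2]
width: 0.0301
```

Emit:
{"api": "jog_arm", "payload": {
  "moves": [
    [0,0,1,0],
    [0,0,1,0],
    [0,0,0,0],
    [0,0,0,0]
  ]
}}

```text
time: 14.95
tcp_pos: [0.6221, -0.1856, 0.0968]
ee_rot: [0.685, 0.729, 0.001, 0.002]
ft_force: [-4.3, 3.0, 17.2]
width: 0.0301
```

```bash
python3 -c "
from h import *
rel([.6214,-.1847,.097])
im=get_image('side');crop(im,300,200,450,340,4.2,'pics/s16.png')"
```

```text
t 14.95 tcp [ 0.6221 -0.1856  0.0968] xang 93.58 w 0.0301 F [-4.27  2.99 17.24] T [0.58 0.58 0.01] move [ 0.9 -0.7 -0.2]
```

View pics/s16.png

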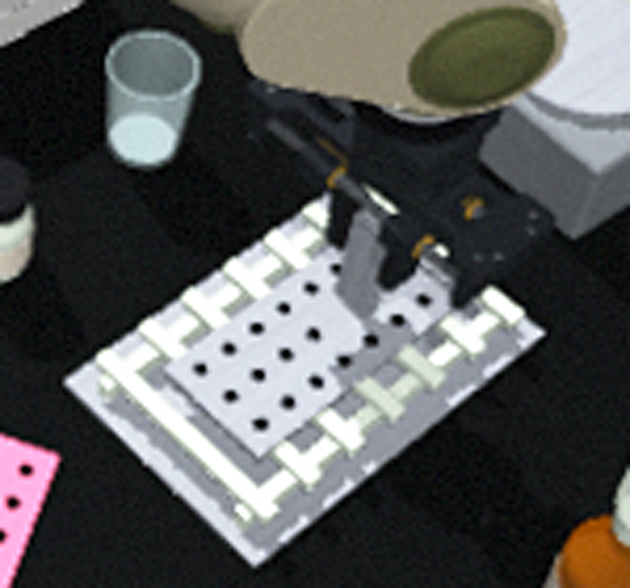

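Emit:
{"api": "jog_arm", "payload": {
  "moves": [
    [0,0,-1,0],
    [0,0,-0.5,0],
    [0,0,0,0]
  ]
}}

```text
time: 15.25
tcp_pos: [0.6221, -0.1855, 0.0968]
ee_rot: [0.685, 0.729, 0.001, 0.001]
ft_force: [0.3, 1.1, 8.0]
width: 0.0298
```

Emit:
{"api": "jog_arm", "payload": {
  "moves": [
    [0,0,0,0],
    [0,0,0,0],
    [0,0,0,0],
    [0,0,0,0],
    [0,0,0,0],
    [0,0,0,0]
  ],
  "jaw": 110
}}

```text
time: 15.75
tcp_pos: [0.6214, -0.1855, 0.0951]
ee_rot: [0.685, 0.729, -0.0, -0.0]
ft_force: [-0.7, -0.0, -0.2]
width: 0.0498
```

```bash
python3 -c "
from h import *
rel([.6214,-.1847,.097])
im=get_image('side');crop(im,300,200,450,340,4.2,'pics/s17.png')"
```

```text
t 15.75 tcp [ 0.6214 -0.1855  0.0951] xang 93.57 w 0.0498 F [-0.66 -0.02 -0.22] T [0.03 0.01 0.02] move [ 0.8  0.1 -1.9]
```

View pics/s17.png

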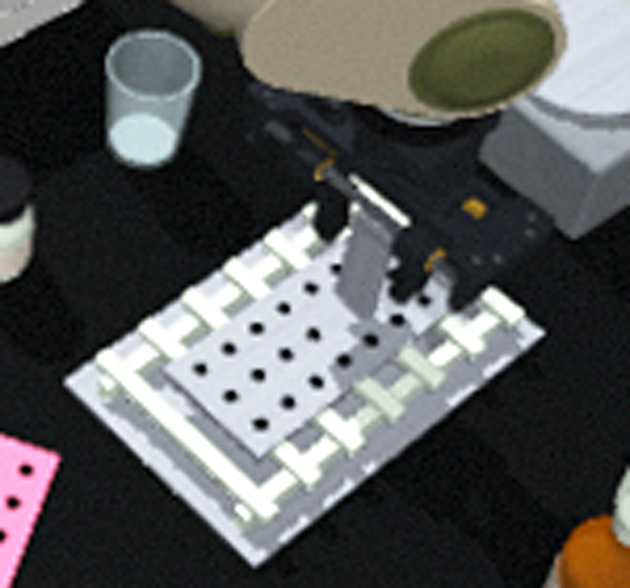

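Emit:
{"api": "jog_arm", "payload": {
  "moves": [
    [0,0,-5,0],
    [0,0,-10,0],
    [0,0,-15,0],
    [0,0,-20,0],
    [0,0,-25,0],
    [0,0,-30,0],
    [0,0,-30,0],
    [0,0,-30,0],
    [0,0,0,0],
    [20,-15,0,0],
    [30,-25,0,0],
    [30,-25,0,0],
    [30,-25,0,0],
    [30,-25,0,0],
    [30,-25,0,0],
    [20,-15,0,0],
    [0,0,0,0],
    [0,0,0,0]
  ]
}}

```text
time: 17.3
tcp_pos: [0.4546, -0.005, 0.2612]
ee_rot: [0.684, 0.729, 0.0, 0.001]
ft_force: [-0.3, -0.2, 0.2]
width: 0.0504
```

```bash
python3 -c "
from h import *
rel([.6214,-.1847,.097])
im=get_image('side');crop(im,300,200,450,340,4.2,'pics/s18.png')
im=get_image('top');crop(im,310,140,430,260,5,'pics/t18.png');cv2.imwrite('pics/tf.png',im[:,:,::-1])"
```

```text
t 17.3 tcp [ 0.4546 -0.005   0.2612] xang 93.65 w 0.0504 F [-0.34 -0.21  0.22] T [ 0.04 -0.   -0.02] move [-189.9  154.7  164.7]
```

View pics/s18.png

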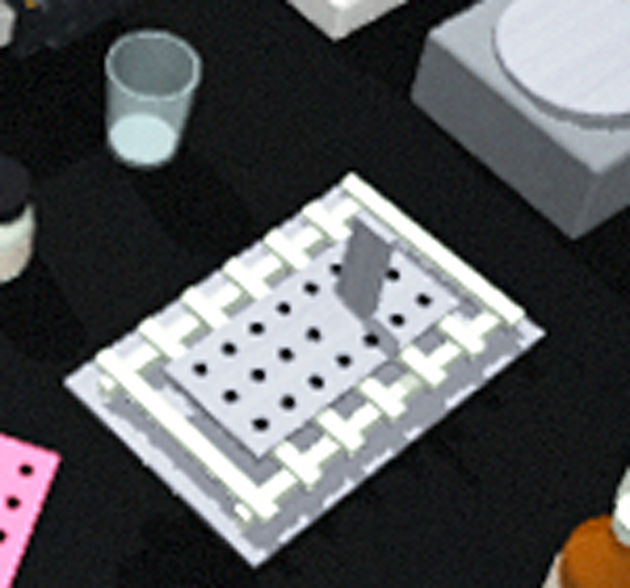

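View pics/t18.png

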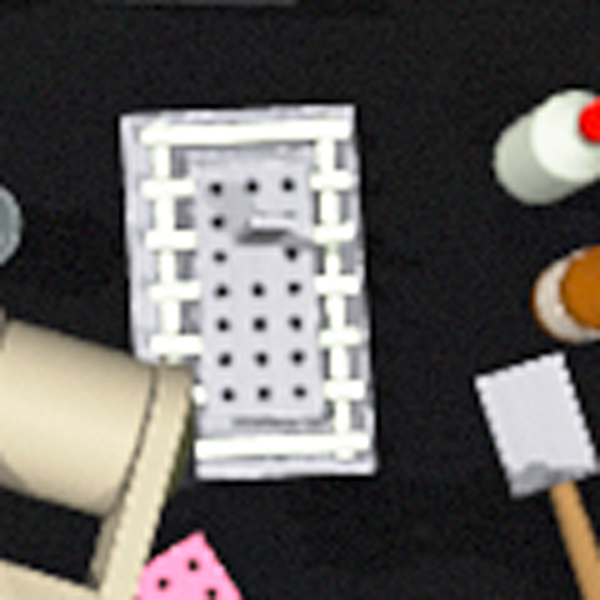

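View pics/tf.png

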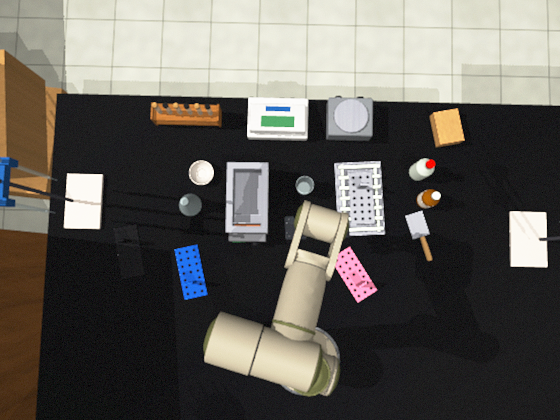

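```bash
python3 -c "
from h import *
print(px2w('top',((259.5)/5-.5+310,290.5/5-.5+140),.034)-[.5843,-.1871,0])
print(finish_job())"
```

```text
[-0.00173267 -0.00269049  0.034     ]
the job is handed in; nothing more can be done
None
```

The perforated plate is out of the bath and lying on the draining rack, and the job is handed in at about 17 s of the 58 s allowed; no verdict was reported.

- **How it was done:** I gripped the handle lightly (12 N) across its 30 mm width so the plate could pivot. I eased it out handle end first at about 25° and lifted it clear of the bath. On the rack I set the tail down first, then lowered the handle end flat, let go and drew the arm away.
- **Position:** The last pictures show the plate flat by eye, with the handle up. It lies lengthwise along the rack, with its centre about 2 mm and 3 mm from the rack's centre. I lined it up at about 3.5°, the rack's own angle.
- **Forces:** The wrist force read at the end of each move peaked at about 17 N, when the plate was pressed onto the slats; in the bath it stayed under about 6 N.
- **Other things on the bench:** They look unmoved in the picture, but I did not measure their positions again. The gripper was open, about 18 cm above the jar, and touched nothing.
- **Disagreement:** The pose fits from the side camera put the handle about 4–5 mm off from where the gripper reading said it was. This is either camera calibration or a small slip in the grip.

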